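# Touch-dry test on the seated figure

## Robot

A 7-joint arm with a two-finger parallel gripper is mounted at the origin on the work surface. World frame = base frame: x ahead of the robot, y to its left, z up, the work surface at z = 0. Lengths are in m, angles in degrees, forces in N, time in s.
With the tool pointing down it reaches from about 0.4 to 0.85 m from the base axis. Payload 10.4 kg.
Tool frame: the origin (TCP) lies between the finger pads, 19 mm behind the fingertips; this is the grasp point; z points along the fingers, y is the line along which they close (so a half turn about z gives the same grasp; the last joint's range is limited). The gripper opens to 85 mm and grips with 20 to 120 N. Pads are 22 mm wide; open, the fingers measure 114 mm over their backs; the gripper's body (76 mm by 85 mm) begins 54 mm behind the grasp point. The pads swing forward as they close: fully open they stand 13 mm farther back than shut.
Start: joints at [-68.102, 19.034, -3.707, 83.658, 1.238, 77.344, -5.071], TCP at [0.246, 0.575, 0.25] pointing down, gripper open.
Joint ranges: [-148.97, 148.97], [-28.65, 121.19], [-84.17, 76.75], [9.2, 138.47], [-72.65, 252.65], [3.7, 117.97], [-149.18, 149.18]. Speed limits (degrees/s): [127.2, 127.2, 159.86, 159.86, 180, 180, 180].

## Interface

Orientations are given as a 3x3 rotation matrix whose columns are the frame's x, y, z axes.
In Python, from bench import r gives the robot as it stands. Calls block until the motion is done:
- r.reach(position, orientation): joint-space move of the TCP to a pose.
- r.move_linear(position, rot=None, max_speed=0.15, force_limit=None): straight line of the TCP; rot=None keeps the orientation; max_speed is the mean speed in m/s. With force_limit (N) it stops when the force on the tool has changed by that much, and returns True; else False.
- r.move_joints(angles): joint-space move.
- r.open_gripper() and r.grab(squeeze=None): open the fingers fully, or close them until they stop; squeeze is the grip in N (None keeps the last).
- r.wait(seconds).
- r.ik(position, orientation): joint angles nearest the present ones, or None.
- r.capture(name): name is "scene" or "top"; returns a dict with "color" (480x640x3 uint8, red, green, blue), "fovy" (degrees; the focal length in pixels is half the picture's height over the tangent of half this angle, whatever the lens; pixels are square), "cx", "cy" (the principal point, pixels), "cam_to_world" (4x4, takes a point from camera to world coordinates). Camera axes: x right, y down, z forward; pixel columns grow to the right and rows downward; lengths in m; the calibration is good to about 2 mm. A picture is of the moment at which its call begins. There is no depth.
A pose or a line that the arm cannot do raises r.Unreachable and nothing moves.
- r.finish_job(): hands the job in; it is judged then, once.
Readings, each from a call of its own:
- r.read_time_s(): time.
- r.read_joint_pos(): joint angles.
- r.read_joint_vel(): joint speeds.
- r.read_joint_torque(): joint torques, N m.
- r.read_eef_pos(): TCP position.
- r.read_orientation(): TCP orientation.
- r.read_ft_force(): force on the tool from outside, world axes, zero at the start.
- r.read_wrist_torque(): the same for the moment, N m.
- r.read_finger_gap(): opening from 0.0 (shut) to 1.0 (fully open).
- r.read_gripper_force(): force on a finger pad.
Only numpy, scipy, OpenCV 4.12 (cv2) and the standard library are available. Lean on these libraries where they do the work, as an engineer would, in place of code of your own. Each camera call takes 0.05 s, during which the arm holds its last target. There are 200 camera calls.

## Task

Test whether the paint on the seated figure is dry: with the fingers closed, rest the fingertips lightly on the top of its head for about half a second, lift off, then rest them in the same way on top of its lap, and draw the hand back well clear of it. Come down slowly onto the hard plaster, with no knock, and do not shift, tip or lift the figure; do not touch the three other black figures, which are still wet, and leave everything else on the table where it is.

Things in the scene. Friction and masses are not known exactly. Their poses are not given: they have to be found in the camera images.
- seated: the seated figure: matt black hard plaster (a bump at 10 mm/s gives about 20 N, in proportion to speed), loose, about 0.65 kg, upright on a flat base 125 x 78 x 12 mm. Known by its step: a head 105 mm above the table at one end, a flat lap 60 mm above it at the other. Origin at the table between the two; +x points from head to lap (the way it faces), within about 70 degrees of world +x; z up
- head: the head of the seated figure, part of it: a round knob 46 mm across and 30 mm high with a flat top 40 mm across. Origin at its underside (the neck)
- head_top (a point): centre of the flat top of the head: 105 mm above the table, 26 mm behind the figure's origin (-x)
- lap: the lap of the seated figure, part of it: two level thighs side by side, together 68 mm (along the figure's x) by 61 mm and 20 mm thick, with a 3 mm gap between. Origin at the underside of its middle
- lap_top (a point): middle of the top of the lap, over the gap between the thighs: 60 mm above the table, 38 mm ahead of the figure's origin (+x), 64 mm ahead of the head's centre and 45 mm below its top; the lap ends 30 mm farther ahead, the torso's front face is 43 mm behind
- forked: another black figure, wet: round base 72 mm across, a trunk and two raised arms, 119 mm tall, 90 mm across the arms; loose. Origin at the centre of its underside
- standing: another black figure, wet: square base 70 mm, a slender body with a small round head, no lap, 120 mm tall; loose. Origin at the centre of its underside
- boulder: another black piece, wet: a rough lump about 80 mm across and 70 mm tall; loose. Origin at the centre of its underside
- paint_bottle: dark blue paint bottle with a black cap, 70 mm across, 170 mm tall; loose, on the robot's right. Origin at the centre of its underside
- jar: small white jar with a yellow cap, 56 mm across, 60 mm tall; loose, far right. Origin at the centre of its underside
- saucer: white saucer 90 mm across, 14 mm tall; loose. Origin at the centre of its underside
- brush: paint brush with a green handle lying on the table, 170 mm long, 8 mm high; loose. Origin under its middle, +x towards the bristles
- palette_knife: palette knife with a dark wooden handle lying on the table, 185 mm long, 12 mm high; loose. Origin under its middle, +x towards the blade
Things that resemble listed ones, but are neither listed nor needed, are in the scene too. Leave any orange look-alike of the seated alone.

How it is judged (in metres and radians):
On the way, in this order (a step that is already met when the one before it is completed fails the run):
1. the fingertips rest lightly on top of the head (contact force between the fingers and head between 0.3 and 20 N and horizontal distance between the grasp point and head_top below 0.025 m), for 0.2 s.
2. the fingers have lifted off the figure (contact force between each of the arm, the fingers and seated below 0.05 N), for 0.1 s.
3. the fingertips rest lightly on top of the lap (contact force between the fingers and lap between 0.3 and 20 N and horizontal distance between the grasp point and lap_top below 0.03 m), for 0.2 s.
At the end, for the whole second after the job is handed in: Head top, then lap top, each touched for 0.2 s or more; the seated figure upright and at rest within 10 mm of its start, the TCP more than 80 mm from both spots, the other black figures within 10 mm and the other loose things within 20 mm of their starts (distance of each of seated, forked, standing, boulder from where it was at the start of the episode below 0.01 m and angle between seated's own z axis and vertical below 0.05 rad and linear speed of seated below 0.01 m/s and distance between the grasp point and head_top above 0.08 m and distance between the grasp point and lap_top above 0.08 m and distance of each of paint_bottle, jar, saucer, brush, palette_knife from where it was at the start of the episode below 0.02 m).
It fails at once if the seated figure is knocked or pressed with more than 60 N (contact force between any of the arm, the fingers and seated above 60 N).
It fails at once if the seated figure is lifted, tipped or shifted by more than 15 mm (distance of seated from where it was at the start of the episode above 0.015 m or angle between seated's own z axis and vertical above 0.15 rad).
It fails at once if another black figure is touched or knocked (contact force between any of the arm, the fingers and forked above 0.3 N or distance of any of forked, standing, boulder from where it was at the start of the episode above 0.015 m or contact force between any of the arm, the fingers and standing above 0.3 N or contact force between any of the arm, the fingers and boulder above 0.3 N).
It fails at once if the bottle, jar, saucer, brush or palette knife is moved by more than 25 mm (distance of any of paint_bottle, jar, saucer, brush, palette_knife from where it was at the start of the episode above 0.025 m).
It also fails if it takes over 48 s, if anything falls off the work surface, if the arm or the gripper's body presses on something with over 40 N, if the wrist force passes 120 N, or if a joint passes its speed limit or range.

## Working session

There is one attempt and no reset: what is moved stays moved. The work goes in short steps, each a Python script; the robot and the scene stay as the last script left them, time stands still between calls to the robot, and variables do not carry over. Pictures are saved under pics/ and viewed, at most 10 in all, crops included, and the job is handed in when it is done.

```bash
mkdir -p pics; ls; python3 - <<'E'
from bench import r
import cv2,pickle
d={}
for n in("scene","top"):
    c=r.capture(n); d[n]=c; cv2.imwrite(f"pics/{n}0.png",c["color"][:,:,::-1]); print(n,c["fovy"],c["cx"],c["cy"],c["cam_to_world"])
pickle.dump(d,open("cap.pkl","wb"))
E
```

```text
pics
scene 52.313303979690346 318.2907409422445 236.34554878793273 [[ 0.18901402  0.59884973 -0.77823692  1.33030569]
 [ 0.98169096 -0.13427552  0.13510345 -0.18604759]
 [-0.0235915  -0.78952459 -0.61326533  0.79959745]
 [ 0.          0.          0.          1.        ]]
top 57.604951943025696 323.76736591843184 239.7954601984934 [[-0.02453318 -0.99358289  0.11041361  0.37207594]
 [-0.99957071  0.02614946  0.01321403 -0.03244195]
 [-0.01601649 -0.11004203 -0.99379788  0.99156754]
 [ 0.          0.          0.          1.        ]]
```

View pics/scene0.png

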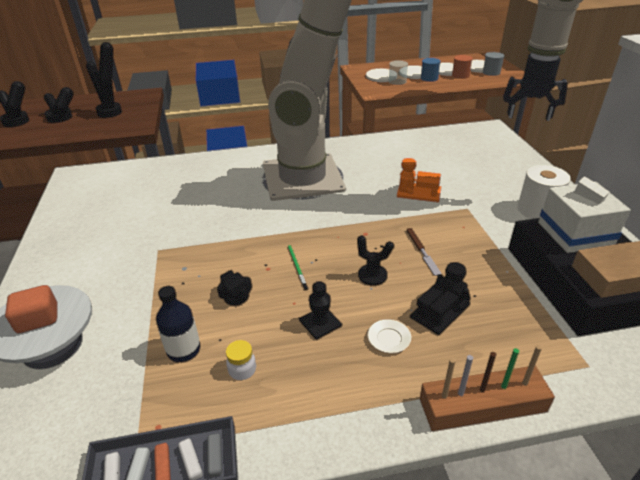

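View pics/top0.png

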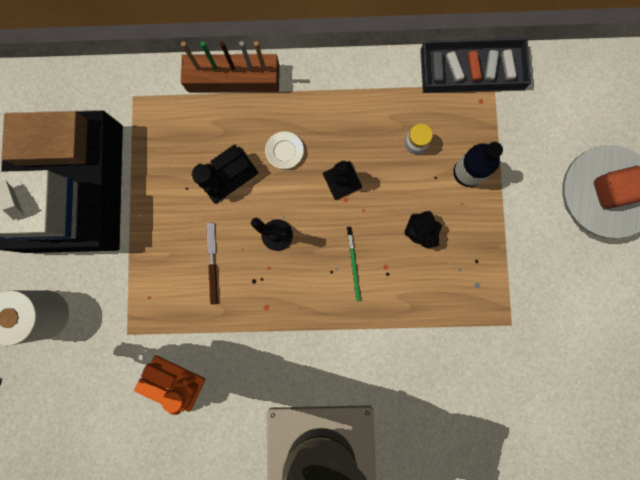

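Candidates for the seated figure, as scene / top pixels:
- seated figure (443,298) / (225,175): black, with a head and a lower lap step
- forked (374,262) / (275,234)
- standing (320,310) / (342,180)
- boulder (235,288) / (423,229)
- orange look-alike (420,180) / (170,387)
- black pieces on the shelf at the left (scene only)

I choose the first and will check it in one crop from both cameras.

```bash
python3 - <<'E'
import cv2,pickle,numpy as np
d=pickle.load(open("cap.pkl","rb"))
def crop(n,x,y,w,h):
    c=d[n]["color"][y:y+h,x:x+w,::-1]; c=cv2.resize(c,None,fx=5,fy=5,interpolation=cv2.INTER_CUBIC)
    return (255*(c/255.)**0.5).astype(np.uint8)
a=crop("top",185,135,80,80);b=crop("scene",400,255,80,80)
cv2.imwrite("pics/crop1.png",np.hstack([a,b]))
E
```

```text
(no output)
```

View pics/crop1.png

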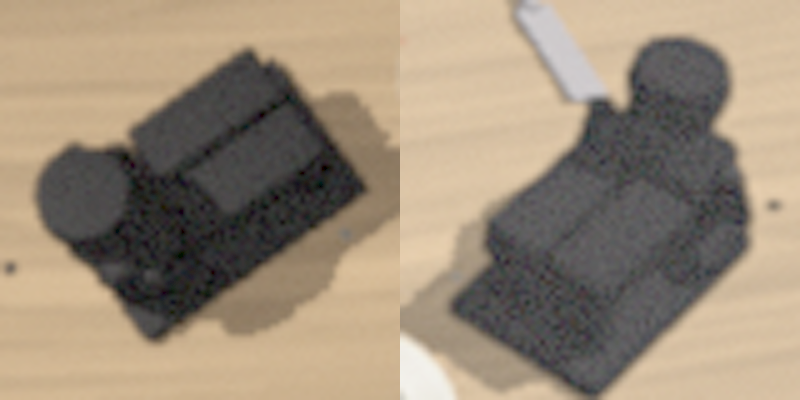

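The crop confirms it: round head with a flat top at top crop (84,193) / scene crop (282,75), and two thighs with a gap running from top crop (182,172) to (290,97). I'll turn these points into positions and check them against the given sizes.

```bash
cat > h.py <<'E'
import numpy as np,pickle
d=pickle.load(open("cap.pkl","rb"))
def world(n,u,v,z):
    c=d[n]; f=240/np.tan(np.radians(c["fovy"]/2)); T=c["cam_to_world"]
    k=T[:3,:3]@[(u-c["cx"])/f,(v-c["cy"])/f,1]; return T[:3,3]+k*(z-T[2,3])/k[2]
E
python3 - <<'E'
from h import *
t=lambda x,y,z:world("top",185+x/5-.4,135+y/5-.4,z).round(4)
s=lambda x,y,z:world("scene",400+(x-400)/5-.4,255+y/5-.4,z).round(4)
H=t(84,193,.105);print("head",H,s(680,75,.105))
print("head L/R top",t(37,193,.105),t(131,193,.105))
L=[t(*p,.06) for p in((133,132),(250,52),(325,150),(230,212))];print("lap",*L,"sides",[np.linalg.norm(L[i]-L[i-1]).round(4) for i in range(4)])
gr,gf=t(182,172,.06),t(290,97,.06);print("gap",gr,gf,np.degrees(np.arctan2(*(gf-gr)[1::-1])))
a,b=s(628,182,.06),s(553,255,.06);print("gap s",a,b,np.degrees(np.arctan2(*(b-a)[1::-1])))
print("base t",t(365,187,.012),t(153,340,.012)); B=[s(*p,.012) for p in((452,305),(595,395),(748,240))];print("base s",*B,[np.linalg.norm(B[i+1]-B[i]).round(4) for i in (0,1)])
for n,u,v,z in(("bottle",481,158,.17),("fork",275,234,.012),("stand",345,172,.12),("sauc",285,150,.014),("knife",211,225,.01)):print(n,world("top",u,v,z).round(3))
E
```

```text
head [0.6172 0.2314 0.105 ] [0.6246 0.2283 0.105 ]
head L/R top [0.6178 0.2511 0.105 ] [0.6166 0.2117 0.105 ]
lap [0.6565 0.2233 0.06  ] [0.6913 0.1716 0.06  ] [0.6459 0.1387 0.06  ] [0.6193 0.1805 0.06  ] sides [np.float64(0.0567), np.float64(0.0623), np.float64(0.0561), np.float64(0.0495)]
gap [0.6378 0.2017 0.06  ] [0.6703 0.154  0.06  ] -55.7317630701239
gap s [0.6383 0.2059 0.06  ] [0.6722 0.1591 0.06  ] -54.08196957282873
base t [0.642  0.1291 0.012 ] [0.5731 0.2269 0.012 ]
base s [0.6484 0.1282 0.012 ] [0.7088 0.1692 0.012 ] [0.639  0.2687 0.012 ] [np.float64(0.073), np.float64(0.1215)]
bottle [ 0.614 -0.328  0.17 ]
fork [0.497 0.091 0.012]
stand [ 0.607 -0.068  0.12 ]
sauc [0.692 0.065 0.014]
knife [0.522 0.237 0.01 ]
```

Checks:
- The head disc measures 39.4 mm across, against 40 mm given.
- The base measures 73 x 121.5 mm, against 78 x 125 mm given.
- Yaw is about -55°.
- The head top is at about (0.619, 0.231). The lap top is (0.656, 0.179) from the head and (0.654, 0.181) from the front of the gap, so the two agree.

Next I close the gripper, go high over the head, and descend.

```bash
python3 - <<'E'
from bench import r
import numpy as np,cv2
a=np.radians(-55); x=np.array([np.cos(a),np.sin(a),0]); z=np.array([0,0,-1.])
Rs=[np.c_[s*x,np.cross(z,s*x),z] for s in(1,-1)]
q0=np.array(r.read_joint_pos()); c=[]
for R in Rs:
    q=r.ik([.619,.231,.30],R); print(q)
    if q is not None:c.append((np.abs(np.array(q)-q0).max(),R))
R=min(c,key=lambda t:t[0])[1]; np.save("R.npy",R)
r.grab(); p=np.array(r.read_eef_pos()); print("gap",r.read_finger_gap())
r.move_linear([p[0],p[1],.38])
r.reach([.619,.231,.34],R); r.move_linear([.619,.231,.16])
print(r.read_eef_pos(),r.read_orientation(),r.read_ft_force(),r.read_time_s())
c=r.capture("scene");cv2.imwrite("pics/pre.png",cv2.resize(c["color"][160:360,360:560,::-1],None,fx=3,fy=3))
E
```

```text
[ -65.33374836   35.46164981   66.31199878   75.63991719  -32.10199854
   88.63678643 -147.78709959]
[-36.06240591  22.76906074  16.40040212  73.95892367  -6.3064913
  84.14438446  14.76723227]
gap -0.003994830628229572
[0.61952499 0.23117084 0.16109955] [[-5.73548412e-01  8.19170224e-01  1.53736987e-03]
 [ 8.19171615e-01  5.73548029e-01  7.22969731e-04]
 [-2.89520181e-04  1.67402790e-03 -9.99998557e-01]] [-0.74507569 -0.03421215  0.88519791] 5.075
```

View pics/pre.png

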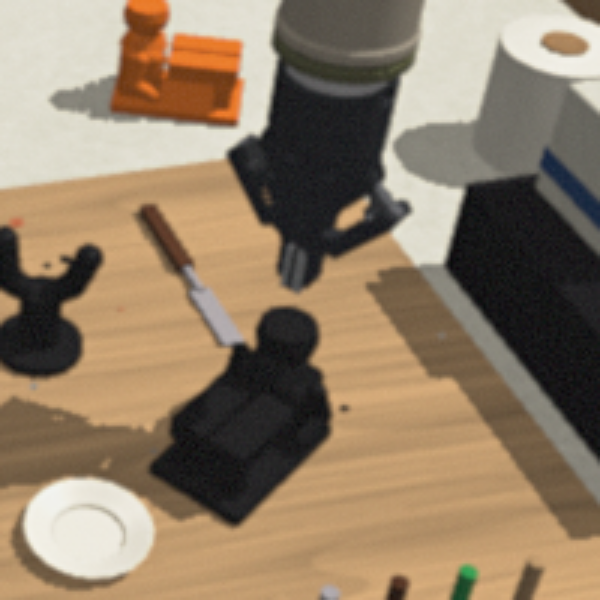

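The closed fingertips are at crop (295,283), straight above the head at (288,325). The knuckles spread across the figure and clear everything. Next is a slow descent onto the head.

```bash
cat > touch.py <<'E'
from bench import r
import numpy as np
def touch(x,y,ztop):
    r.move_linear([x,y,ztop+.019+.009],max_speed=.05); r.wait(.3)
    f0=np.array(r.read_ft_force())
    hit=r.move_linear([x,y,ztop+.019-.005],max_speed=.0025,force_limit=2.5)
    p=r.read_eef_pos(); F=[]
    for _ in range(6): F.append(round(float((np.array(r.read_ft_force())-f0)[2]),2)); r.wait(.1)
    print("hit",hit,"tcp",np.round(p,4),"dFz",F,"t",r.read_time_s())
    return hit
E
python3 - <<'E'
from touch import *
touch(.619,.231,.105)
E
```

```text
hit True tcp [0.619  0.231  0.1239] dFz [5.95, 5.97, 5.92, 6.13, 5.69, 6.47] t 9.525
```

Contact came at TCP z = 0.1239 (expected 0.124), with a steady 6 N. Lifting off and going to the lap.

```bash
python3 - <<'E'
from touch import *
r.move_linear([.619,.231,.150],max_speed=.03); r.wait(.3); print(r.read_ft_force())
r.move_linear([.655,.180,.150],max_speed=.08)
h=touch(.655,.180,.060)
E
```

```text
[-0.19856079  0.11781199  0.48803365]
hit True tcp [0.655  0.18   0.0789] dFz [6.24, 6.15, 5.99, 5.73, 6.31, 6.12] t 16.9
```

Lap contact came at z = 0.0789 (expected 0.079), at 6 N. Retreating and checking.

```bash
python3 - <<'E'
from touch import *
import cv2,pickle
r.move_linear([.655,.180,.11],max_speed=.03); r.move_linear([.655,.180,.34])
p=r.read_orientation()
r.reach([.40,.38,.38],np.load("R.npy")); r.wait(.5)
d=pickle.load(open("cap.pkl","rb"))
c=r.capture("scene")["color"]; b=d["scene"]["color"]
cv2.imwrite("pics/end.png",np.hstack([cv2.resize(k[220:400,300:490,::-1],None,fx=2,fy=2) for k in(b,c)]))
print(r.read_eef_pos(),r.read_time_s())
E
```

```text
[0.40008515 0.37997344 0.37999684] 21.5917
```

View pics/end.png

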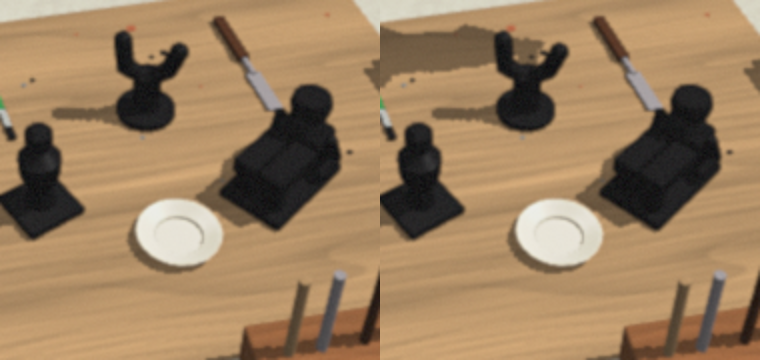

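Before (left) and after (right) match: the head is at (312,103) and (692,103), the same place in each half, and nothing else has moved.

```bash
python3 -c "
from bench import r
print(r.finish_job())"
```

```text
the job is handed in; nothing more can be done
None
```

I touched the head top and then the lap top for over half a second each at about 6 N, drew the hand well clear, saw no shift in the figure or its neighbours in the before/after pictures, and handed the job in at about 22 s (no verdict was returned).

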